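# Roll-test two forming pins on the steel plate

### The arm

A 6-joint arm with a two-finger parallel gripper is mounted at the origin on the work surface. World frame = base frame: x ahead of the robot, y to its left, z up, the work surface at z = 0. Lengths are in m, angles in rad, forces in N, time in s.
With the tool pointing down it reaches from about 0.25 to 0.775 m from the base axis. Payload 4 kg.
Tool frame: the origin (TCP) lies midway between the tips of the shut fingers; the grasp point (between the pads) lies 19 mm behind it; z points along the fingers, y is the direction in which the jaws open and shut (so a half turn about z gives the same grasp; the last joint's range is limited). The gripper opens to 94 mm and grips with 3 to 60 N. Pads are 16 mm wide; open, the fingers measure 119 mm over their backs; the gripper's body (75 mm by 177 mm) begins 78 mm behind the grasp point.
Start: joints at [-1.377, 0.087, 1.371, -0, 1.684, -0.103], TCP at [0.161, -0.526, 0.173] pointing down, gripper open.
Joint ranges: [-3.1, 3.1], [-0.76, 2.03], [0.27, 2.55], [-1.08, 4.22], [0.17, 2.65], [-2.57, 2.57]. Speed limits (rad/s): [2.79, 2.79, 3.14, 3.14, 3.14, 3.14].

### API

Orientations are given as [roll, pitch, yaw] about the fixed x, y, z axes, in that order (R = Rz(yaw) Ry(pitch) Rx(roll)).
In Python, from bench import robot, cams gives the robot as it stands.
- The arm moves only by the tool step_arm, never from a script. Its argument "plan" is a list that holds one entry, the list of rows, each a list of 5 numbers: the shift along the world's x, y, z in mm, then the turn about the world's z in rad, then the opening in per cent of the stroke, from 0 (shut) to 100 (fully open). In form: [[[tx, ty, tz, turn, fingers], ...]]. A call has 1 to 8 rows; each row is the pose to reach, as a shift and turn from the pose commanded when the call began; what a row does not reach only later rows make up. A row lasts 1/12 s, in which the tool goes at most 41.7 mm and 7.16 degrees, less where a joint would pass 70% of its speed; a pose out of reach is approached as far as the arm can. A call with a gripper value outside its range is refused whole. The fingers move at their own pace and stop on an object; the grip force is fixed at half the most. Time passes only in rows, so rows that repeat a pose let the fingers close. It gives the time, the measured TCP pose, the force and the opening at its end, in the units of the state.
- robot.get_obs(): the state, without advancing time (a new reading comes with each control period).
- cams.snapshot(name): name is "scene" or "top" or "wrist"; returns a dict with "frame" (480x640x3 uint8, red, green, blue), "camera_matrix" (3x3 intrinsics, pixels), "k1" (the pictures are not rectified: a ray, as slopes to the right and down, at radius r is drawn at 1 + k1 r^2 times it, then the intrinsics apply), "origin" and "attitude" of the camera in the world; the wrist camera has in their place "T_tool_cam" (4x4, takes a point from camera to tool coordinates, whose origin is the TCP and whose axes are the flange's). Camera axes: x right, y down, z forward; pixel columns grow to the right and rows downward; lengths in m; the calibration is good to about 2 mm. A picture is of the moment at which its call begins: read the wrist's pose just before it. There is no depth.
- robot.close_job(): hands the job in, once; it reports no verdict.
The state is a dict: "time": time; "joint_positions": joint angles; "qvel": joint speeds; "joint_torque": joint torques, N m; "tool_pos": TCP position; "ee_rot": TCP orientation; "wrist_force": force on the tool from outside, world axes, zero at the start; "wrist_torque": the same for the moment, N m; "width": finger opening in m.
Only numpy, scipy, OpenCV 4.12 (cv2) and the standard library are available. Lean on these libraries where they do the work, as an engineer would, in place of code of your own. Each camera call takes 0.05 s, during which the arm holds its last target. There are 200 camera calls.

### The job

One of the two steel forming pins on the roll plate is slightly bent, which is hard to see. Take the wooden palm board by its handle and roll each pin in turn about a half turn or more along the plate under the board, keeping a light, steady press that gives way if the pin lifts; then set the board back flat on its cork pad, put the pin that lifted the board in the red tray, and leave the true pin lying on the plate. Do not press hard on the pins (20 N is too much) or disturb the other things on the table.

Things in the scene. Friction and masses are not known exactly. Their poses are not given: they have to be found in the camera images.
- plate_top (a point): centre of the flat top face of the fixed steel roll plate, 12 mm above the table; face 180 mm (its x) by 300 mm (its y), level, with a stop strip 6 mm wide and 6 mm high along both ends (x = +-87 mm). The pins lie about along its y, side by side, one in each half, and roll along its x.
- pin_a_mid (a point): plain dark steel pin, 90 mm long, 16 mm diameter, 0.14 kg, lying on the plate; this point is at its mid-length on its centre line (8 mm above the face it lies on). Its y axis runs along the pin; x and z turn round with it as it rolls. Either this or the other pin is bent.
- pin_b_mid (a point): plain dark steel pin, 90 mm long, 16 mm diameter, 0.14 kg, lying on the plate; this point is at its mid-length on its centre line (8 mm above the face it lies on). Its y axis runs along the pin; x and z turn round with it as it rolls. Either this or the other pin is bent.
- pin_a: If bent, kinked at mid-length by 3.5 mm (ends against middle): it rests with the kink lying flat; rolled under the board it lifts the board by up to 3.5 mm about a quarter turn (13 mm of roll) on, and sinks back at a half turn (25 mm). If true, it does not lift it. Same origin as pin_a_mid
- pin_b: If bent, kinked at mid-length by 3.5 mm (ends against middle): it rests with the kink lying flat; rolled under the board it lifts the board by up to 3.5 mm about a quarter turn (13 mm of roll) on, and sinks back at a half turn (25 mm). If true, it does not lift it. Same origin as pin_b_mid
- board: wooden palm board, loose, 0.22 kg: flat sole 90 mm (its x) by 100 mm (its y), 12 mm thick, with a thin rubber face; upright handle bar on its middle, 22 mm thick (x), 70 mm long (y), from 12 to 58 mm above the underside. Origin: centre of the underside. Held level on a pin and moved, it rolls the pin half as far as it moves. The press rises some 5 to 10 N per mm of lowering.
- board_grip (a point): centre of the palm board's handle bar, 35 mm above its underside; take it across its 22 mm thickness (x)
- pad_top (a point): centre of the top of the fixed cork pad, 130 x 130 mm, 6 mm above the table, on which the board starts and must end
- tray_in (a point): centre of the inner floor of the fixed red reject tray, 4 mm above the table; inside 112 mm (x) by 142 mm (y), walls 4 mm thick, rim 32 mm above the table
- hammer_l_mark (a point): larger hammer lying beyond the plate, a bystander; a point 10 mm above its underside origin
- hammer_s_mark (a point): smaller hammer lying near the robot on its left, a bystander; a point 10 mm above its underside origin
- saucer_mark (a point): white dish with two small cones, beyond the plate on the left, a bystander; a point 10 mm above its underside origin
- bottle_mark (a point): brown bottle, 210 mm high, far left, a bystander; a point 10 mm above its underside origin
- pliers_mark (a point): red-handled pliers beyond the plate on the right, a bystander; a point 10 mm above its underside origin
- mallet_mark (a point): wooden mallet lying near the robot on its right, a bystander; a point 10 mm above its underside origin
- bench_block_mark (a point): small steel block on a black foot, far right, a bystander; a point 10 mm above its underside origin
Mind the look-alikes: they are no part of the job. Of the things that look like the part that bears pad_top, the larger one is meant. What is shaped like the pin_a but pink is not meant.

How it is judged:
By the outcome, as a careful person would: the job done as asked, in the order asked, and still so for the second after the job is handed in, with the robot touching nothing.
It also fails if it takes over 72 s, if anything falls off the work surface, if the arm or the gripper's body presses on something with over 40 N, if the wrist force passes 120 N, or if a joint passes its speed limit or range.

## Working session

There is one attempt and no reset: what is moved stays moved. The work goes in short steps, Python scripts to look and compute and a tool call to move; the robot and the scene stay as the last step left them, time stands still between calls to the robot, and variables do not carry over. Pictures are saved under pics/ and viewed, about 8 in all and at most 12, crops included, and the job is handed in when it is done.

Besides the shell and the picture viewer there is one more tool, called as name(argument=value, ...) on one line, values as JSON. step_arm: Moves the arm, as the interface text tells. Its arguments: {"type":"object","properties":{"plan":{"type":"array"}},"required":["plan"]}

```bash
ls; mkdir -p pics; cat > h.py <<'E'
import numpy as np, cv2
from bench import robot, cams
from scipy.spatial.transform import Rotation as Rn
def snap(name,fn=None):
    o=robot.get_obs(); s=cams.snapshot(name)
    if fn: cv2.imwrite('pics/'+fn,s['frame'][:,:,::-1])
    s['obs']=o; return s
def rotm(a):
    a=np.array(a,float)
    if a.shape==(3,3): return a
    if a.shape==(4,): return Rn.from_quat(a).as_matrix()
    return Rn.from_euler('xyz',a).as_matrix()
def pose(s):
    if 'origin' in s: return rotm(s['attitude']),np.array(s['origin'])
    T=np.array(s['T_tool_cam']);R=rotm(s['obs']['ee_rot'])
    return R@T[:3,:3], R@T[:3,3]+np.array(s['obs']['tool_pos'])
def px(s,uv,z):
    """pixels -> world points on the plane at height z"""
    uv=np.atleast_2d(np.array(uv,float)); k=s['k1']
    n=cv2.undistortPoints(uv[:,None],np.array(s['camera_matrix']),np.array([k,0,0,0,0.]))[:,0]
    R,o=pose(s); d=np.c_[n,np.ones(len(n))]@R.T
    return o+d*((z-o[2])/d[:,2])[:,None]
def proj(s,P):
    R,o=pose(s); return cv2.projectPoints(np.atleast_2d(np.array(P,float)),cv2.Rodrigues(R.T)[0],-R.T@o,np.array(s['camera_matrix']),np.array([s['k1'],0,0,0,0.]))[0][:,0]
E
python3 - <<'E'
from h import *
for n in('top','scene'):
    s=snap(n,n+'0.png'); print({k:np.array(v).round(3).tolist() for k,v in s.items() if k not in('frame','obs')})
print(robot.get_obs())
E
```

```text
pics
{'camera_matrix': [[467.606, 0.0, 325.329], [0.0, 467.606, 241.473], [0.0, 0.0, 1.0]], 'k1': -0.052, 'origin': [0.342, 0.013, 1.101], 'attitude': [-2.978, -0.002, -1.588]}
{'camera_matrix': [[479.407, 0.0, 311.514], [0.0, 479.407, 239.879], [0.0, 0.0, 1.0]], 'k1': 0.034, 'origin': [1.175, 0.364, 1.159], 'attitude': [-2.529, -0.007, 2.074]}
{'time': 0.1, 'joint_positions': array([-1.37708887e+00,  8.78956080e-02,  1.37210979e+00, -1.08421329e-06,
        1.68359060e+00, -1.03088983e-01]), 'qvel': array([ 0.00029037, -0.00228206, -0.00300811, -0.00112664,  0.00056582,
        0.00046081]), 'joint_torque': array([ 1.79269973e-03, -3.41251624e+01, -3.03302050e+01,  7.18844938e-02,
        3.04319803e-02, -9.78022058e-05]), 'tool_pos': array([ 0.16074466, -0.52540046,  0.17230997]), 'ee_rot': array([-3.13959984e+00, -2.05084615e-04,  2.96796116e-01]), 'wrist_force': array([ 0.16770457,  0.79731777, -0.70023588]), 'wrist_torque': array([ 0.01007481, -0.02185754,  0.03786415]), 'width': 0.09411248498516248}
```

View pics/top0.png

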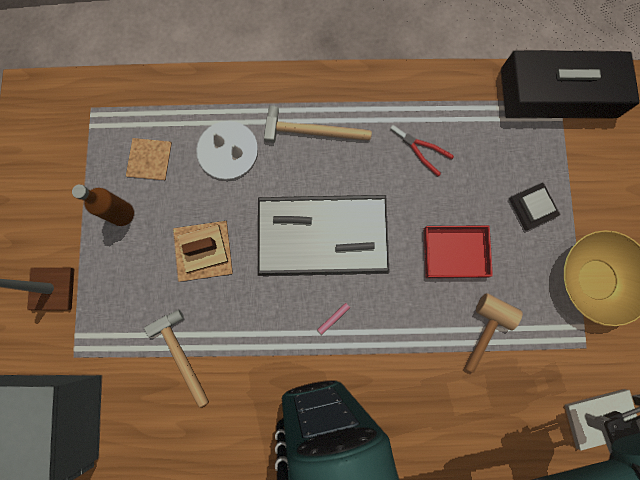

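View pics/scene0.png

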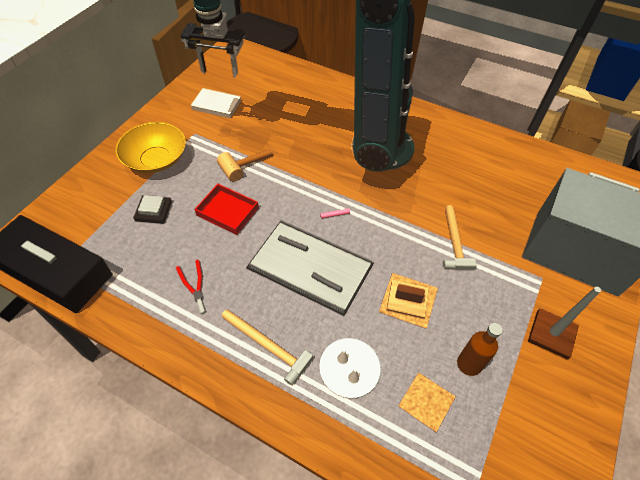

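The top view shows the plate centred at (323,234), the pins at (292,220) and (354,246), the board on its pad at (203,250), the tray at (458,252) and the pink decoy at (333,319). I'll measure these from both views.

```bash
cat > m.py <<'E'
from h import *
def blobs(mask,off,amin=60):
    cs,_=cv2.findContours(mask.astype(np.uint8),cv2.RETR_EXTERNAL,cv2.CHAIN_APPROX_NONE)
    return [c.reshape(-1,2)+off for c in cs if cv2.contourArea(c)>amin]
def rect(P):
    c,(w,h),a=cv2.minAreaRect((P[:,:2]*1000).astype(np.float32)); return np.round(c,1),round(w,1),round(h,1),round(a,2)
E
python3 - <<'E'
from m import *
for n,b in(('top',(150,180,510,300)),('scene',(180,170,450,340))):
    s=snap(n); x0,y0,x1,y1=b; f=s['frame'][y0:y1,x0:x1]; g=cv2.cvtColor(f,cv2.COLOR_RGB2GRAY); h=cv2.cvtColor(f,cv2.COLOR_RGB2HSV)
    H,S,V=[h[:,:,i].astype(int) for i in range(3)]
    print(n)
    for nm,m,z in(('dark',(S<90)&(V<85),.020),('red',((H<6)|(H>174))&(S>180)&(V>80),.032),('brown',(S>110)&(V<120)&(H>3)&(H<20),.064),('face',(S<45)&(V>165),.012),('wood',(H>8)&(H<30)&(S>60)&(V>120),.018)):
        for c in blobs(m,(x0,y0)): print(nm,c.mean(0).round(),'A',cv2.contourArea(c),rect(px(s,c,z)))
E
```

```text
top
dark [443. 268.] A 195.5 (array([ 449.3, -267.3]), 185.8, 96.0, 52.21)
dark [322. 235.] A 10079.5 (array([536.9,  14.5]), 190.0, 307.1, 0.16)
brown [199. 247.] A 385.0 (array([506.6, 293.1]), 30.7, 76.9, 14.54)
face [322. 235.] A 8401.0 (array([540.7,  13.8]), 165.3, 297.1, 0.16)
wood [202. 251.] A 2806.0 (array([504.7, 297.8]), 128.2, 128.0, 7.28)
scene
dark [314. 289.] A 334.0 (array([549.5,  21.7]), 185.6, 305.2, 0.17)
red [185. 281.] A 68.5 (array([ 763.2, -244.6]), 83.5, 13.0, 64.8)
red [198. 275.] A 85.0 (array([ 728.7, -224.7]), 96.1, 12.6, 38.75)
red [227. 209.] A 1786.5 (array([ 499.6, -292.1]), 162.9, 133.6, 89.54)
brown [409. 296.] A 188.0 (array([530.9, 304.3]), 25.0, 69.3, 14.01)
brown [388. 177.] A 701.0 (array([182.5,  96.6]), 73.9, 167.3, 29.1)
brown [236. 175.] A 93.5 (array([ 399.2, -320.6]), 44.6, 36.6, 33.55)
face [287. 271.] A 37953.0 (array([484.8, -19.7]), 586.4, 823.5, 29.08)
wood [245. 327.] A 460.5 (array([794. , -35.7]), 149.0, 28.2, 83.06)
wood [409. 300.] A 2058.5 (array([513.3, 303.6]), 132.3, 130.2, 7.24)
wood [380. 191.] A 4987.5 (array([262. ,  68.9]), 273.2, 540.3, 29.02)
```

```bash
python3 - <<'E'
from m import *
im=np.vstack([cv2.resize(cv2.imread('pics/top0.png')[180:290,165:400],None,fx=3,fy=3,interpolation=cv2.INTER_CUBIC)])
cv2.imwrite('pics/crop1.png',im)
E
```

```text
(no output)
```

View pics/crop1.png

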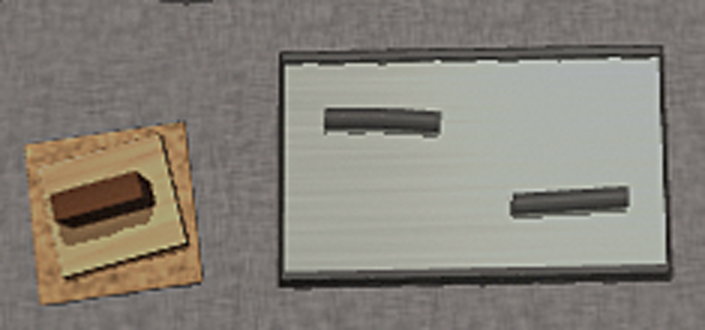

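step_arm(plan=[[[100,240,170,0.8,100],[100,240,170,0.8,100],[100,240,170,0.8,100],[100,240,170,0.8,100],[190,440,170,1.5,100],[190,440,170,1.5,100],[260,620,170,1.5,100],[260,620,170,1.5,100]]])

```text
time: 0.87
tool_pos: [0.2791, -0.2449, 0.295]
ee_rot: [3.14, 0.001, 1.302]
wrist_force: [1.0, -0.1, 0.2]
width: 0.0939
```

step_arm(plan=[[[130,380,50,0.9,100],[130,380,50,0.9,100],[130,380,50,0.9,100],[130,380,50,0.9,100],[130,380,50,0.9,100],[130,380,50,0.9,100],[130,380,50,0.9,100],[130,380,50,0.9,100]]])

```text
time: 1.53
tool_pos: [0.3858, 0.0686, 0.336]
ee_rot: [3.141, 0.001, 2.202]
wrist_force: [1.4, -0.7, -0.1]
width: 0.0937
```

step_arm(plan=[[[40,70,40,-0.5,100],[40,70,40,-0.5,100],[40,70,40,-0.5,100],[40,70,40,-0.5,100],[40,70,40,-0.5,100],[40,70,40,-0.5,100],[40,70,40,-0.5,100]]])

```text
time: 2.12
tool_pos: [0.4257, 0.136, 0.3753]
ee_rot: [-3.141, 0.0, 1.699]
wrist_force: [-0.5, 0.4, -0.7]
width: 0.094
```

```bash
python3 - <<'E'
from m import *
s=snap('wrist','w1.png'); o=s['obs']; print(o['tool_pos'],o['ee_rot'],s['T_tool_cam'])
E
```

```text
[0.42565643 0.13602622 0.37532727] [-3.14113666e+00  9.62946724e-05  1.69874293e+00] [[-3.30099533e-04 -9.59052622e-01 -2.83227753e-01  8.36862427e-02]
 [ 9.99999916e-01 -3.85834389e-04  1.41003054e-04  3.76282210e-04]
 [-2.44508355e-04 -2.83227682e-01  9.59052668e-01 -2.10013340e-01]
 [ 0.00000000e+00  0.00000000e+00  0.00000000e+00  1.00000000e+00]]
```

View pics/w1.png

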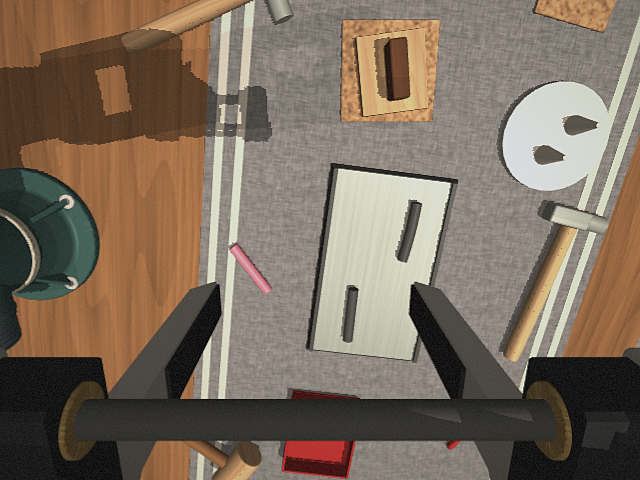

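The wrist view shows the handle at (397,68), the far pin at (409,231), the near pin at (350,314) and the plate around (383,262). Next I'll measure them from this frame.

```bash
python3 - <<'E'
from m import *
s=snap('wrist'); 
def go(s,b,items):
    x0,y0,x1,y1=b; f=s['frame'][y0:y1,x0:x1]; h=cv2.cvtColor(f,cv2.COLOR_RGB2HSV); H,S,V=[h[:,:,i].astype(int) for i in range(3)]
    M={'dark':(S<90)&(V<100),'pin':(V<115),'brown':(S>100)&(V<125)&(H<20),'htop':(S>100)&(V>58)&(V<125)&(H<20),'cork':(H>5)&(H<30)&(S>60)&(V>90),'sole':(H>8)&(H<30)&(S>50)&(S<135)&(V>150),'face':(S<45)&(V>165),'red':((H<6)|(H>174))&(S>150)&(V>60)}
    for n,z in items:
        for c in blobs(M[n],(x0,y0)): print(n,c.mean(0).round(),'A',cv2.contourArea(c),rect(px(s,c,z)))
go(s,(330,10,450,130),[('brown',.064),('htop',.064),('sole',.018),('cork',.006)])
go(s,(300,155,465,283),[('pin',.02)]);go(s,(335,283,375,350),[('pin',.02)]); go(s,(300,155,410,370),[('face',.012)])
# plate corners by eye, outer
c=px(s,[(332,165),(457,180),(416,361),(308,349)],.012);print(c.round(4).tolist(), c.mean(0))
t=snap('top'); go(t,(265,205,382,262),[('pin',.02)]); go(t,(415,215,500,285),[('red',.032)])
# handle top edge triangulation: top-face corners both views
print(px(t,[(182,246),(214,237),(216,243),(183,253)],.064).round(4).tolist())
E
```

```text
brown [387.  69.] A 1470.5 (array([501. , 296.7]), 39.5, 72.0, 14.9)
brown [358.  78.] A 117.5 (array([460.6, 281.2]), 9.6, 92.8, 18.1)
htop [381.  72.] A 108.5 (array([487.5, 293.3]), 11.6, 70.8, 15.4)
htop [398.  65.] A 971.0 (array([507.6, 298.6]), 27.1, 72.2, 16.69)
sole [389.  70.] A 9316.0 (array([504.7, 299.6]), 126.3, 126.0, 7.29)
cork [388.  69.] A 9574.5 (array([506. , 301.2]), 129.5, 128.6, 7.29)
pin [409. 230.] A 724.0 (array([572.5,  86.9]), 94.7, 21.2, 86.55)
pin [385. 209.] A 1817.0 (array([535.5,  80.3]), 187.3, 183.9, 0.16)
pin [349. 312.] A 562.0 (array([506. , -58.4]), 18.4, 98.6, 2.69)
face [368. 267.] A 14573.0 (array([537.1,  15.8]), 161.6, 298.2, 0.38)
[[0.447, 0.1678, 0.012], [0.6304, 0.1695, 0.012], [0.6312, -0.1346, 0.012], [0.4492, -0.1349, 0.012]] [0.53944526 0.01693881 0.012     ]
pin [355. 247.] A 232.0 (array([506.5, -60. ]), 19.0, 91.6, 2.24)
pin [292. 220.] A 253.0 (array([572.9,  85.6]), 90.4, 21.2, 87.26)
red [458. 251.] A 3129.0 (array([ 491.4, -300.6]), 149.7, 117.5, 89.1)
[[0.5084, 0.3311, 0.064], [0.5278, 0.2589, 0.064], [0.514, 0.2541, 0.064], [0.4925, 0.3283, 0.064]]
```

```bash
python3 - <<'E'
import cv2,numpy as np
a=cv2.resize(cv2.imread('pics/w1.png')[10:130,330:450],None,fx=4,fy=4,interpolation=cv2.INTER_CUBIC)
cv2.imwrite('pics/crop2.png',a)
E
```

```text
(no output)
```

View pics/crop2.png

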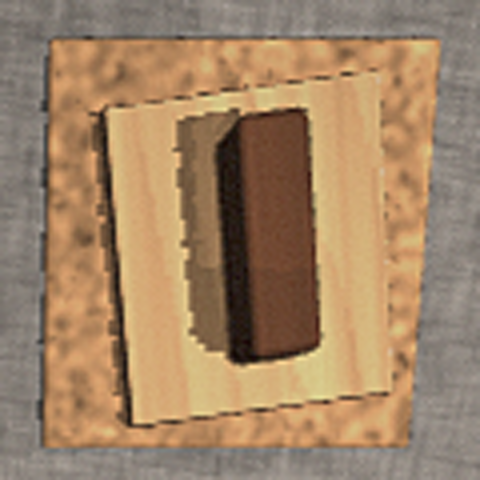

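step_arm(plan=[[[82,162,-200,0.13,100],[82,162,-200,0.13,100],[82,162,-200,0.13,100],[82,162,-200,0.13,100],[82,162,-200,0.13,100],[82,162,-220,0.13,100],[82,162,-220,0.13,100],[82,162,-220,0.13,100]]])

```text
time: 2.93
tool_pos: [0.5045, 0.2984, 0.1461]
ee_rot: [-3.127, 0.002, 1.829]
wrist_force: [-1.7, -1.5, -0.9]
width: 0.0941
```

```bash
python3 - <<'E'
from m import *
s=snap('wrist','w2.png'); o=s['obs']; print(o['tool_pos'],o['ee_rot'])
h=cv2.cvtColor(s['frame'],cv2.COLOR_RGB2HSV);H,S,V=[h[:,:,i].astype(int) for i in range(3)]
for n,m,z in(('brown',(S>100)&(V<125)&(H<20),.064),('sole',(H>8)&(H<30)&(S>50)&(S<125)&(V>150),.018),('htop',(S>100)&(V>58)&(V<125)&(H<20),.064)):
    for c in blobs(m,(0,0),800): print(n,c.mean(0).round(),cv2.contourArea(c),rect(px(s,c,z)))
E
```

```text
[0.50447211 0.29844631 0.1461099 ] [-3.12682984e+00  1.72247179e-03  1.82931076e+00]
brown [552. 419.] 1482.5 (array([749.5, 188.3]), 32.6, 92.1, 33.01)
brown [ 79. 421.] 1470.0 (array([341.4,  74.5]), 94.5, 34.4, 86.61)
brown [315. 185.] 3928.0 (array([487.2, 317.6]), 101.9, 86.1, 87.32)
brown [ 49. 128.] 3078.5 (array([306.5, 322.5]), 127.5, 56.1, 33.79)
brown [30. 45.] 2929.0 (array([281.3, 379.9]), 56.8, 30.9, 25.62)
brown [537.  16.] 5152.0 (array([610.5, 477.8]), 106.6, 31.0, 14.63)
sole [272. 241.] 3792.5 (array([472.2, 280.2]), 58.7, 86.9, 14.55)
sole [365. 224.] 5600.5 (array([536.2, 308.2]), 63.2, 123.5, 7.27)
sole [52. 91.] 2822.5 (array([265.8, 349. ]), 95.9, 21.2, 29.0)
htop [552. 419.] 1461.0 (array([749.8, 187.9]), 32.6, 91.1, 33.01)
htop [ 78. 420.] 1441.5 (array([341.1,  74.5]), 94.5, 33.7, 86.58)
htop [322. 228.] 2139.0 (array([509.2, 303.2]), 21.8, 73.5, 14.55)
htop [311. 167.] 1394.0 (array([486.3, 353.6]), 91.3, 39.1, 25.17)
htop [ 31. 141.] 2746.0 (array([284.1, 315.1]), 96.4, 47.8, 73.64)
htop [30. 45.] 2929.0 (array([281.3, 379.9]), 56.8, 30.9, 25.62)
htop [538.  24.] 2189.0 (array([615.1, 483.8]), 96.1, 16.5, 35.72)
```

View pics/w2.png

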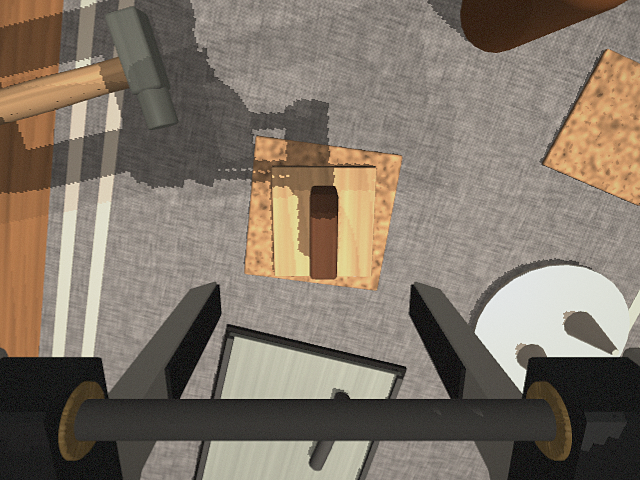

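The view is clear: the handle at (323,232) lies between the fingers, aligned with them. Descending and gripping.

step_arm(plan=[[[1.5,2,-40,0,100],[1.5,2,-80,0,100],[1.5,2,-110,0,100],[1.5,2,-125,0,100],[1.5,2,-131,0,100],[1.5,2,-131,0,100],[1.5,2,-131,0,100],[1.5,2,-131,0,40]]])

```text
time: 3.65
tool_pos: [0.5116, 0.3009, 0.0281]
ee_rot: [3.136, -0.001, 1.826]
wrist_force: [0.7, 1.2, -0.2]
width: 0.0902
```

step_arm(plan=[[[0,0,0,0,0],[0,0,0,0,0],[0,0,0,0,0],[0,0,0,0,0],[0,0,0,0,0],[0,0,0,0,0],[0,0,0,0,0],[0,0,0,0,0]]])

```text
time: 4.32
tool_pos: [0.5094, 0.3004, 0.0245]
ee_rot: [-3.141, 0.0, 1.827]
wrist_force: [0.6, -0.6, -0.0]
width: 0.0372
```

step_arm(plan=[[[0,0,0,0,0],[0,0,0,0,0],[0,0,0,0,0],[0,0,0,0,0],[0,0,0,0,0],[0,0,0,0,0]]])

```text
time: 4.82
tool_pos: [0.5094, 0.3004, 0.0245]
ee_rot: [3.142, 0.0, 1.827]
wrist_force: [-0.4, 0.4, -0.1]
width: 0.0214
```

step_arm(plan=[[[0,0,30,0,0],[0,0,60,0,0],[15,-40,60,-0.1,0],[30,-80,60,-0.2,0],[45,-120,60,-0.316,0],[60,-160,60,-0.316,0],[70,-195,60,-0.316,0],[78,-213,60,-0.316,0]]])

```text
time: 5.48
tool_pos: [0.5877, 0.0823, 0.0838]
ee_rot: [-3.141, 0.003, 1.507]
wrist_force: [-0.3, -0.2, -2.1]
width: 0.0215
```

step_arm(plan=[[[0,0,0,0,0],[0,0,-10,0,0],[0,0,-20,0,0],[0,0,-28,0,0],[0,0,-30,0,0],[0,0,-30,0,0],[0,0,-30,0,0],[0,0,-30,0,0]]])

```text
time: 6.15
tool_pos: [0.5876, 0.0881, 0.055]
ee_rot: [3.141, -0.0, 1.512]
wrist_force: [0.7, 0.5, -1.9]
width: 0.0218
```

```bash
python3 - <<'E'
from m import *
o=robot.get_obs(); print(o['tool_pos'],o['ee_rot'],o['wrist_force'],o['wrist_torque'],o['width'])
s=snap('scene'); cv2.imwrite('pics/s2.png',cv2.resize(s['frame'][200:340,220:420,::-1],None,fx=3.5,fy=3.5,interpolation=cv2.INTER_CUBIC))
E
```

```text
[0.58764345 0.088052   0.05502706] [ 3.14065472e+00 -1.06212421e-04  1.51185096e+00] [ 0.66850195  0.4863419  -1.88986151] [-0.0747272  -0.08461139  0.00680498] 0.02183862819166026
```

View pics/s2.png

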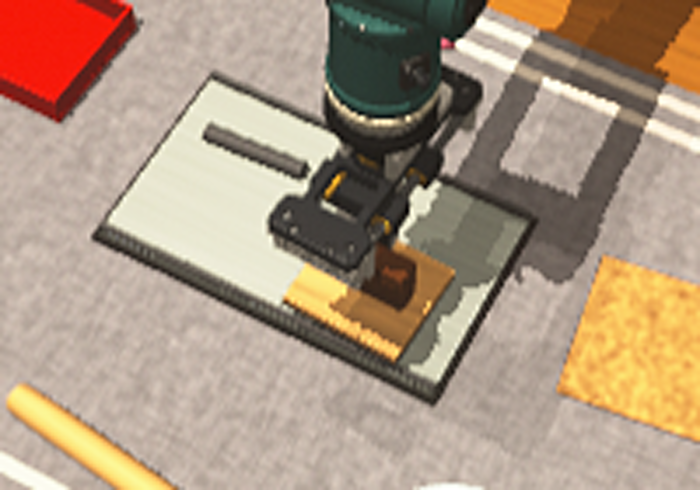

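The board is held level above the far pin. Next I'll lower it slowly onto the pin.

step_arm(plan=[[[0,0,-3,0,0],[0,0,-6,0,0],[0,0,-7,0,0],[0,0,-7.5,0,0],[0,0,-7.5,0,0],[0,0,-7.5,0,0]]])

```text
time: 6.7
tool_pos: [0.5874, 0.0872, 0.0471]
ee_rot: [3.142, 0.0, 1.511]
wrist_force: [0.2, 0.3, -1.6]
width: 0.0217
```

step_arm(plan=[[[0,0,-0.4,0,0],[0,0,-0.8,0,0],[0,0,-0.8,0,0],[0,0,-0.8,0,0]]])

```text
time: 7.03
tool_pos: [0.5878, 0.0875, 0.0467]
ee_rot: [3.141, -0.0, 1.511]
wrist_force: [-0.2, 0.8, -0.0]
width: 0.0217
```

Contact has started (about 2 N after subtracting the board's weight). A little more.

step_arm(plan=[[[0,0,-0.3,0,0],[0,0,-0.4,0,0],[0,0,-0.4,0,0],[0,0,-0.4,0,0]]])

```text
time: 7.37
tool_pos: [0.5879, 0.0876, 0.0465]
ee_rot: [3.14, -0.001, 1.511]
wrist_force: [0.1, 1.2, 1.8]
width: 0.0217
```

step_arm(plan=[[[-1,0,0,0,0],[-2,0.1,0,0,0],[-3,0.2,0,0,0],[-4,0.2,0,0,0],[-4,0.2,0,0,0]]])

```text
time: 7.78
tool_pos: [0.5842, 0.0876, 0.0468]
ee_rot: [3.139, -0.0, 1.511]
wrist_force: [2.0, 0.5, 4.6]
width: 0.0216
```

step_arm(plan=[[[-1,0,0,0,0],[-2,0.1,0,0,0],[-3,0.2,0,0,0],[-4,0.2,0,0,0],[-4,0.2,0,0,0]]])

```text
time: 8.2
tool_pos: [0.5808, 0.0876, 0.0473]
ee_rot: [3.138, 0.0, 1.511]
wrist_force: [2.0, 0.7, 6.6]
width: 0.0217
```

The press is rising with a measurable lift, so this pin seems to be the bent one. I'll give way as it rolls.

step_arm(plan=[[[-1,0,0.4,0,0],[-2,0.1,0.7,0,0],[-3,0.2,1.0,0,0],[-4,0.2,1.3,0,0],[-4,0.2,1.3,0,0]]])

```text
time: 8.62
tool_pos: [0.576, 0.0877, 0.048]
ee_rot: [3.14, 0.0, 1.511]
wrist_force: [1.8, 0.6, 5.0]
width: 0.0215
```

step_arm(plan=[[[-1,0,0.2,0,0],[-2,0.1,0.4,0,0],[-3,0.2,0.6,0,0],[-4,0.2,0.7,0,0],[-4,0.2,0.7,0,0]]])

```text
time: 9.03
tool_pos: [0.5718, 0.088, 0.0485]
ee_rot: [3.14, 0.0, 1.511]
wrist_force: [1.3, 0.9, 5.8]
width: 0.0213
```

step_arm(plan=[[[-1,0,0.3,0,0],[-2,0.1,0.5,0,0],[-3,0.2,0.7,0,0],[-4,0.2,0.8,0,0],[-4,0.2,0.8,0,0]]])

```text
time: 9.45
tool_pos: [0.5673, 0.0882, 0.0489]
ee_rot: [3.141, 0.0, 1.511]
wrist_force: [0.7, 0.7, 5.3]
width: 0.0216
```

step_arm(plan=[[[-1,0,0.1,0,0],[-2,0.1,0.2,0,0],[-3,0.2,0.3,0,0],[-4,0.2,0.4,0,0],[-4,0.2,0.4,0,0]]])

```text
time: 9.87
tool_pos: [0.563, 0.0884, 0.0492]
ee_rot: [-3.141, 0.0, 1.511]
wrist_force: [-0.1, -0.5, 5.4]
width: 0.0214
```

step_arm(plan=[[[-1,0,0,0,0],[-2,0.1,0.1,0,0],[-3,0.2,0.1,0,0],[-4,0.2,0,0,0],[-4,0.2,0,0,0]]])

```text
time: 10.28
tool_pos: [0.559, 0.0887, 0.0492]
ee_rot: [-3.141, 0.0, 1.511]
wrist_force: [0.0, 0.9, 6.1]
width: 0.0214
```

step_arm(plan=[[[-1,0,-0.1,0,0],[-2,0.1,-0.3,0,0],[-3,0.2,-0.4,0,0],[-4,0.2,-0.6,0,0],[-4,0.2,-0.6,0,0]]])

```text
time: 10.7
tool_pos: [0.5553, 0.0889, 0.0492]
ee_rot: [3.141, 0.0, 1.511]
wrist_force: [0.2, 0.4, 6.7]
width: 0.0217
```

step_arm(plan=[[[-1,0,0,0,0],[-2,0.1,0,0,0],[-3,0.2,0,0,0],[-4,0.2,0,0,0],[-4,0.2,0,0,0]]])

```text
time: 11.12
tool_pos: [0.551, 0.0891, 0.049]
ee_rot: [-3.141, 0.0, 1.511]
wrist_force: [-1.0, -0.1, 6.7]
width: 0.0217
```

step_arm(plan=[[[-1,0,-0.1,0,0],[-2,0.1,-0.2,0,0],[-3,0.2,-0.3,0,0],[-4,0.2,-0.4,0,0],[-4,0.2,-0.4,0,0]]])

```text
time: 11.53
tool_pos: [0.5469, 0.0893, 0.0487]
ee_rot: [-3.141, 0.0, 1.511]
wrist_force: [-0.6, -0.7, 7.9]
width: 0.0215
```

step_arm(plan=[[[-1,0,0.1,0,0],[-2,0.1,0.2,0,0],[-3,0.2,0.2,0,0],[-4,0.2,0.2,0,0],[-4,0.2,0.2,0,0]]])

```text
time: 11.95
tool_pos: [0.5423, 0.0895, 0.0482]
ee_rot: [-3.14, 0.0, 1.511]
wrist_force: [-1.6, 0.8, 6.3]
width: 0.0216
```

step_arm(plan=[[[-1,0,0,0,0],[-2,0.1,0,0,0],[-3,0.2,0,0,0],[-4,0.2,0,0,0],[-4,0.2,0,0,0]]])

```text
time: 12.37
tool_pos: [0.5383, 0.0897, 0.0477]
ee_rot: [-3.139, 0.0, 1.511]
wrist_force: [-1.3, 0.5, 3.5]
width: 0.0216
```

step_arm(plan=[[[-1,0,-0.1,0,0],[-2,0.1,-0.2,0,0],[-3,0.2,-0.3,0,0],[-4,0.2,-0.5,0,0],[-4,0.2,-0.5,0,0]]])

```text
time: 12.78
tool_pos: [0.5348, 0.0899, 0.0472]
ee_rot: [-3.14, 0.0, 1.511]
wrist_force: [-0.7, 0.1, 1.2]
width: 0.0214
```

step_arm(plan=[[[-1,0,-0.1,0,0],[-2,0.1,-0.2,0,0],[-3,0.2,-0.3,0,0],[-4,0.2,-0.5,0,0],[-4,0.2,-0.5,0,0]]])

```text
time: 13.2
tool_pos: [0.531, 0.0902, 0.0468]
ee_rot: [-3.141, 0.0, 1.511]
wrist_force: [-0.9, 0.4, -1.9]
width: 0.0215
```

step_arm(plan=[[[0,0,-0.5,0,0],[0,0,-0.9,0,0],[0,0,-0.9,0,0],[-1,0,-0.9,0,0],[-2,0.1,-0.9,0,0],[-3,0.1,-0.9,0,0],[-4,0.2,-0.9,0,0],[-4,0.2,-0.9,0,0]]])

```text
time: 13.87
tool_pos: [0.5277, 0.0903, 0.0467]
ee_rot: [3.14, 0.0, 1.511]
wrist_force: [0.6, 1.3, 2.0]
width: 0.0216
```

The first pin lifted the board about 3 mm and sank back, so it is bent. Next, the second pin.

step_arm(plan=[[[0,0,15,0,0],[0,0,30,0,0],[-8,-38,32,0.05,0],[-18,-76,32,0.1,0],[-28,-114,32,0.105,0],[-36,-149,32,0.105,0],[-36,-149,32,0.105,0],[-36,-149,24,0.105,0]]])

```text
time: 14.53
tool_pos: [0.4916, -0.0605, 0.0709]
ee_rot: [3.14, 0.0, 1.612]
wrist_force: [0.8, 0.6, -1.5]
width: 0.0215
```

step_arm(plan=[[[0,0,-10,0,0],[0,0,-18,0,0],[0,0,-22,0,0],[0,0,-22,0,0],[0,0,-22,0,0],[0,0,-22,0,0]]])

```text
time: 15.03
tool_pos: [0.4913, -0.058, 0.0479]
ee_rot: [-3.141, 0.0, 1.617]
wrist_force: [-0.2, -0.2, -1.5]
width: 0.0218
```

step_arm(plan=[[[0,0,-0.4,0,0],[0,0,-0.8,0,0],[0,0,-1.2,0,0],[0,0,-1.2,0,0],[0,0,-1.2,0,0]]])

```text
time: 15.45
tool_pos: [0.4915, -0.0587, 0.0473]
ee_rot: [3.141, 0.0, 1.616]
wrist_force: [-0.3, 0.9, -1.9]
width: 0.0217
```

```bash
python3 - <<'E'
from m import *
s=snap('scene'); cv2.imwrite('pics/s3.png',cv2.resize(s['frame'][200:340,220:420,::-1],None,fx=3.5,fy=3.5,interpolation=cv2.INTER_CUBIC))
E
```

```text
(no output)
```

View pics/s3.png

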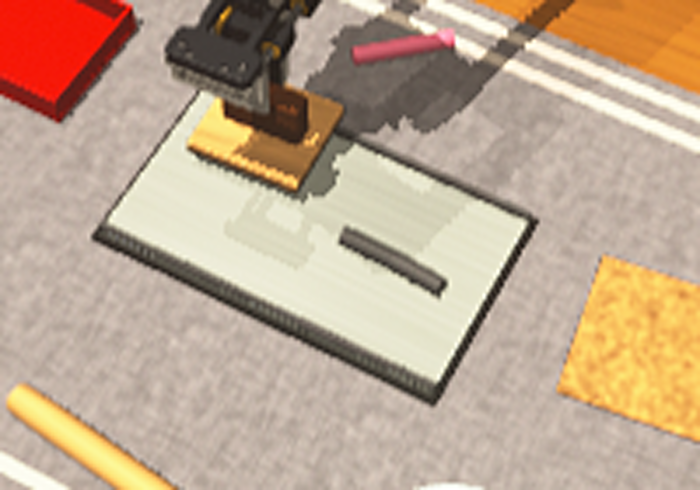

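The board is over the second pin, and the first pin has been left mid-plate at crop (393,262).

step_arm(plan=[[[0,0,-0.3,0,0],[0,0,-0.6,0,0],[0,0,-0.9,0,0],[0,0,-0.9,0,0],[0,0,-0.9,0,0]]])

```text
time: 15.92
tool_pos: [0.4919, -0.0585, 0.0468]
ee_rot: [3.14, -0.0, 1.616]
wrist_force: [-1.2, 1.4, 2.2]
width: 0.0212
```

step_arm(plan=[[[1,0,0,0,0],[2,0.1,0,0,0],[3,0.1,0,0,0],[4,0.2,0,0,0],[5,0.2,0,0,0],[6,0.3,0,0,0],[6,0.3,0,0,0]]])

```text
time: 16.5
tool_pos: [0.4979, -0.0582, 0.0466]
ee_rot: [3.141, -0.0, 1.616]
wrist_force: [0.1, 2.2, 4.1]
width: 0.0216
```

step_arm(plan=[[[1,0,0,0,0],[2,0.1,0,0,0],[3,0.1,0,0,0],[4,0.2,0,0,0],[5,0.2,0,0,0],[6,0.3,0,0,0],[6,0.3,0,0,0]]])

```text
time: 17.08
tool_pos: [0.5039, -0.0579, 0.0466]
ee_rot: [3.141, -0.0, 1.616]
wrist_force: [-0.3, 4.3, 4.8]
width: 0.0213
```

step_arm(plan=[[[1,0.2,0.3,0,0],[2,0.4,0.4,0,0],[3,0.5,0.4,0,0],[4,0.6,0.4,0,0],[5,0.7,0.4,0,0],[6,0.8,0.4,0,0],[6,0.8,0.4,0,0]]])

```text
time: 17.67
tool_pos: [0.5096, -0.0574, 0.0466]
ee_rot: [3.141, 0.0, 1.616]
wrist_force: [-0.9, 1.2, 3.0]
width: 0.0217
```

step_arm(plan=[[[1,0,0,0,0],[2,0.1,0,0,0],[3,0.2,0,0,0],[4,0.3,0,0,0],[5,0.4,0,0,0],[6,0.5,0,0,0],[6,0.5,0,0,0]]])

```text
time: 18.25
tool_pos: [0.5156, -0.057, 0.0466]
ee_rot: [3.141, 0.0, 1.616]
wrist_force: [0.2, 1.0, 0.9]
width: 0.0212
```

step_arm(plan=[[[1,0.1,-0.2,0,0],[2,0.1,-0.2,0,0],[3,0.2,-0.2,0,0],[4,0.3,-0.2,0,0],[5,0.4,-0.2,0,0],[6,0.5,-0.2,0,0],[7,0.5,-0.2,0,0],[8,0.6,-0.2,0,0]]])

```text
time: 18.92
tool_pos: [0.5235, -0.0564, 0.0465]
ee_rot: [3.142, 0.0, 1.616]
wrist_force: [-0.7, 0.2, 2.1]
width: 0.0218
```

step_arm(plan=[[[1,0.1,0,0,0],[2,0.1,0,0,0],[3,0.2,0,0,0],[4,0.3,0,0,0],[5,0.4,0,0,0],[6,0.5,0,0,0],[7,0.5,0,0,0],[8,0.6,0,0,0]]])

```text
time: 19.58
tool_pos: [0.5315, -0.0558, 0.0465]
ee_rot: [3.142, 0.0, 1.616]
wrist_force: [0.6, -1.7, 2.8]
width: 0.0216
```

step_arm(plan=[[[1,0,0,0,0],[2,0.1,0,0,0],[3,0.1,0,0,0],[4,0.2,0,0,0],[5,0.2,0,0,0],[6,0.3,0,0,0],[7,0.3,0,0,0],[8,0.3,0,0,0]]])

```text
time: 20.25
tool_pos: [0.5395, -0.0552, 0.0465]
ee_rot: [3.142, -0.0, 1.616]
wrist_force: [0.0, -1.5, 1.2]
width: 0.0218
```

step_arm(plan=[[[1,0,0,0,0],[2,0.1,0,0,0],[3,0.1,0,0,0],[4,0.2,0,0,0],[5,0.2,0,0,0],[6,0.3,0,0,0],[7,0.3,0,0,0],[8,0.3,0,0,0]]])

```text
time: 20.92
tool_pos: [0.5475, -0.0548, 0.0464]
ee_rot: [3.142, -0.0, 1.616]
wrist_force: [-0.8, -1.4, 1.2]
width: 0.0217
```

The second pin kept a constant height (46.4–46.8 mm) over 56 mm of board travel, so it is true. Now I'll return the board to its pad.

step_arm(plan=[[[0,0,0,0,0],[0,0,15,0,0],[0,0,34,0,0],[-4,40,34,0,0],[-8,80,34,0.05,0],[-12,120,34,0.1,0],[-17,160,34,0.15,0],[-21,200,34,0.2,0]]])

```text
time: 21.58
tool_pos: [0.5248, 0.1474, 0.0794]
ee_rot: [-3.139, -0.002, 1.818]
wrist_force: [0.3, -0.1, -2.0]
width: 0.0216
```

step_arm(plan=[[[-4,40,0,0,0],[-8,80,0,0.01,0],[-13,120,0,0.01,0],[-17,155,0,0.01,0],[-17,155,0,0.01,0],[-17,155,-20,0.01,0],[-17,155,-40,0.01,0],[-17,155,-46,0.01,0]]])

```text
time: 22.25
tool_pos: [0.5061, 0.2993, 0.0299]
ee_rot: [-3.133, 0.001, 1.827]
wrist_force: [-0.3, 0.7, -3.2]
width: 0.0218
```

step_arm(plan=[[[0,0,0,0,0],[0,0,0,0,0],[0,0,-2,0,0],[0,0,-4,0,0],[0,0,-6,0,0],[0,0,-7,0,0],[0,0,-7,0,0],[0,0,-7,0,0]]])

```text
time: 22.92
tool_pos: [0.5095, 0.3001, 0.0276]
ee_rot: [3.141, -0.0, 1.826]
wrist_force: [-0.3, 0.7, -1.9]
width: 0.0217
```

step_arm(plan=[[[0,0,-1,0,0],[0,0,-2,0,0],[0,0,-2.6,0,0],[0,0,-2.6,0,0],[0,0,-2.6,0,0]]])

```text
time: 23.33
tool_pos: [0.5095, 0.3002, 0.0251]
ee_rot: [3.141, -0.0, 1.826]
wrist_force: [-0.7, 1.1, -0.9]
width: 0.0215
```

step_arm(plan=[[[0,0,-0.3,0,0],[0,0,-0.5,0,0],[0,0,-0.5,0,0],[0,0,-0.5,0,0]]])

```text
time: 23.67
tool_pos: [0.5096, 0.3004, 0.0248]
ee_rot: [3.141, -0.0, 1.826]
wrist_force: [-0.1, 1.2, 0.8]
width: 0.0216
```

Seated on the pad. Open and rise.

step_arm(plan=[[[0,0,0,0,40],[0,0,0,0,100],[0,0,0,0,100],[0,0,0,0,100],[0,0,0,0,100],[0,0,0,0,100],[0,0,0,0,100],[0,0,0,0,100]]])

```text
time: 24.33
tool_pos: [0.5094, 0.3, 0.0244]
ee_rot: [3.142, 0.0, 1.826]
wrist_force: [-0.4, 0.8, -1.0]
width: 0.0715
```

step_arm(plan=[[[0,0,20,0,100],[0,0,60,0,100],[0,0,100,0,100],[0,-40,140,0,100],[0,-80,160,0,100],[0,-120,160,0,100],[0,-120,160,0,100],[0,-120,160,0,100]]])

```text
time: 25.0
tool_pos: [0.5102, 0.1773, 0.186]
ee_rot: [3.139, 0.001, 1.821]
wrist_force: [0.5, 0.5, 0.0]
width: 0.0943
```

```bash
python3 - <<'E'
from m import *
s=snap('wrist','w3.png'); o=s['obs']; print(o['tool_pos'],o['ee_rot'])
t=snap('top','top3.png')
for n,s in(('w',s),('t',t)):
    f=s['frame']; h=cv2.cvtColor(f,cv2.COLOR_RGB2HSV);H,S,V=[h[:,:,i].astype(int) for i in range(3)]
    for c in blobs((V<115),(0,0),100):
        P=px(s,c,.02); r=rect(P)
        if 450<r[0][0]<630 and -140<r[0][1]<170 and max(r[1:3])<130: print(n,c.mean(0).round(),r)
    for c in blobs((S>100)&(V<125)&(H<20),(0,0),150):
        r=rect(px(s,c,.064))
        if 470<r[0][0]<540 and 250<r[0][1]<340: print(n,'handle',r)
E
```

```text
[0.51024771 0.17732974 0.18602699] [3.13863371e+00 9.27981316e-04 1.82127815e+00]
w handle (array([472.1, 256.5]), 35.9, 43.6, 12.49)
w handle (array([504.3, 298.1]), 33.9, 70.1, 16.0)
t handle (array([501. , 294.9]), 42.0, 70.2, 15.05)
```

View pics/w3.png

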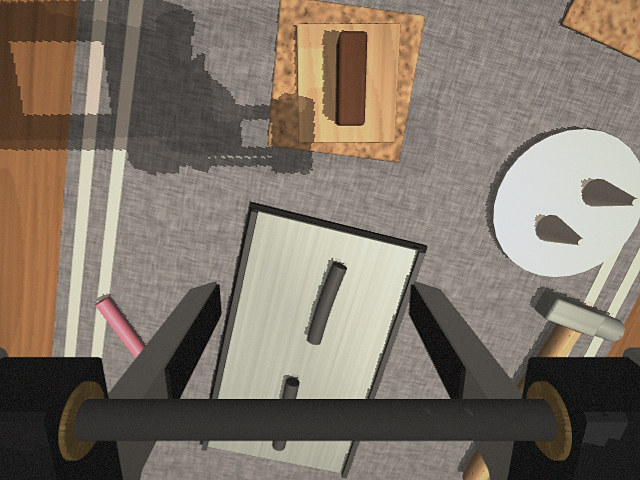

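The board is flat within its pad (handle at 351,78). The bent pin spans (340,264) to (315,343), and the true pin is at (287,413).

```bash
cat > pin.py <<'E'
from m import *
def pins(s,b,z=.02):
    x0,y0,x1,y1=b; f=cv2.cvtColor(s['frame'][y0:y1,x0:x1],cv2.COLOR_RGB2HSV)[:,:,2]
    for c in blobs(f<115,(x0,y0),100): print(c.mean(0).round(),rect(px(s,c,z)))
E
python3 - <<'E'
from pin import *
pins(snap('wrist'),(285,250,370,355)); print('top'); t=snap('top'); pins(t,(265,208,382,262))
E
```

```text
[324. 305.] (array([543.5,  88. ]), 99.0, 21.0, 86.97)
top
[354. 235.] (array([534.5, -59.6]), 19.9, 90.0, 2.69)
[291. 232.] (array([543.2,  87.7]), 89.2, 20.6, 86.79)
```

step_arm(plan=[[[33.5,-92,0,-0.1,100],[33.5,-92,-10,-0.2,100],[33.5,-92,-40,-0.309,100],[33.5,-92,-80,-0.309,100],[33.5,-92,-115,-0.309,100],[33.5,-92,-140,-0.309,100],[33.5,-92,-150,-0.309,100],[33.5,-92,-150,-0.309,100]]])

```text
time: 25.87
tool_pos: [0.5399, 0.0891, 0.0302]
ee_rot: [-3.133, 0.001, 1.519]
wrist_force: [0.1, -0.1, 0.3]
width: 0.094
```

step_arm(plan=[[[0,0,0,0,100],[0,0,-5,0,100],[0,0,-10,0,100],[0,0,-15,0,100],[0,0,-17,0,100],[0,0,-17,0,100],[0,0,-17,0,100]]])

```text
time: 26.45
tool_pos: [0.5429, 0.088, 0.0175]
ee_rot: [3.141, -0.0, 1.517]
wrist_force: [-0.2, 0.5, 0.6]
width: 0.0942
```

step_arm(plan=[[[0,0,-1.5,0,100],[0,0,-2.5,0,100],[0,0,-2.5,0,60],[0,0,-2.5,0,30],[0,0,-2.5,0,0],[0,0,-2.5,0,0],[0,0,-2.5,0,0],[0,0,-2.5,0,0]]])

```text
time: 27.12
tool_pos: [0.543, 0.0881, 0.0149]
ee_rot: [3.141, 0.0, 1.517]
wrist_force: [0.7, 0.3, 0.5]
width: 0.0574
```

step_arm(plan=[[[0,0,0,0,0],[0,0,0,0,0],[0,0,0,0,0],[0,0,0,0,0],[0,0,0,0,0],[0,0,0,0,0],[0,0,0,0,0],[0,0,0,0,0]]])

```text
time: 27.78
tool_pos: [0.5429, 0.088, 0.0149]
ee_rot: [3.141, 0.0, 1.517]
wrist_force: [-0.6, 0.3, -0.6]
width: 0.004
```

The fingers closed past the pin's 16 mm, so I may have missed it. Taking a look.

```bash
python3 - <<'E'
from m import *
print(robot.get_obs()['width'])
s=snap('wrist'); t=snap('scene')
a=s['frame'][150:480,120:520,::-1]; b=cv2.resize(t['frame'][200:340,240:410,::-1],(400,330),interpolation=cv2.INTER_CUBIC)
cv2.imwrite('pics/m4.png',np.hstack([a,b]))
E
```

```text
0.003974271485068661
```

View pics/m4.png

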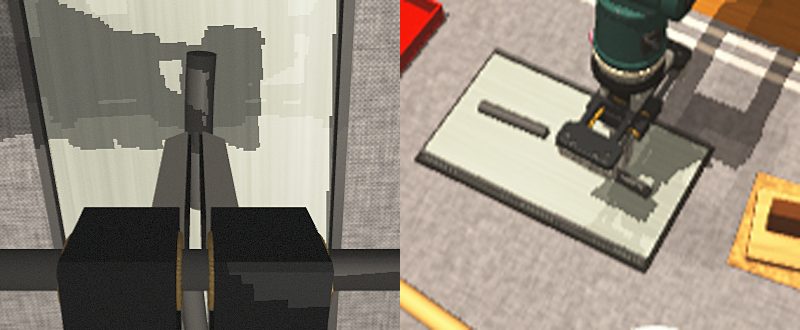

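step_arm(plan=[[[0,0,2,0,0],[0,0,4,0,0],[0,0,6,0,0],[0,0,6,0,0],[0,0,6,0,0],[0,0,6,0,0]]])

```text
time: 28.38
tool_pos: [0.543, 0.0881, 0.021]
ee_rot: [3.141, 0.0, 1.517]
wrist_force: [0.2, -0.2, -0.2]
width: 0.0003
```

```bash
python3 - <<'E'
from m import *
o=robot.get_obs();print(o['width'],o['wrist_force'],o['wrist_torque'])
for n,b in (('wrist',(290,190,345,285)),('scene',(330,255,365,300))):
    s=snap(n); x0,y0,x1,y1=b; f=s['frame'][y0:y1,x0:x1]; V=f.max(2)
    print(n); print(V[::6,::3])
s=snap('wrist'); print(px(s,[(321,202),(308,202),(335,202),(308,280),(334,280)],.02).round(4), proj(s,[[.546,.133,.02],[.543,.088,.028]]))
E
```

```text
0.0003431085353784198 [ 0.18491656 -0.23519227 -0.18727829] [-0.07111333 -0.10502604 -0.00545984]
wrist
[[211 215 210 208 133  87  85  84  86  99 104 107 108 109 108 103 104 108
  108]
 [106 106 103 106 106 108 103 106 103 109 105 107 110 104 105 104 107 105
  106]
 [106 109 106 106 101 109  41  41  34  41  38  42  36  38  37  62 106 106
  109]
 [217 216 217 218  95 115  41  49  52  59  57  54  47  52  50  81 107 108
  108]
 [202 202 203 199 136 115  53  52  50  55  52  55  56  55  48  98 108 107
  111]
 [201 201 205 198 138  95  58  77  81  89 105 113  50  46  44 104 107 106
  106]
 [197 201 202 216 101  73  62  75  80  91 101 113  64  49  41 105 108 109
  105]
 [200 200 198 210 102  75  63  78  87  93 102  77  56  54  40 110 108 107
  103]
 [ 86  79 200 200  98  67  68  79  87  91 102  73  55  53  40 109 104 106
  106]
 [106 103 104 100 102  64  64  80  85  90 103 112  51  50  34 107 105 109
  105]
 [102 104  98 101 105  52  63  81  84  93 100 110  52  52  35 110 104 106
  107]
 [100 100 106 107 105  56  50  50  54  44 105 103  46  53  43 108 105 104
  109]
 [105 104 104 107 102  5
[... 195 characters left out ...]
  93 122 120 121
  123]
 [125 119 119 122 120  63  49  50  53  55  55  50  53  51  93 126 122 120
  122]]
scene
[[ 93  65  65  67  35 143 119 113  54  55  77  92]
 [ 66  62  75 126 133 119 112 112 110 114 114 112]
 [ 62 129  94 136 111 114 112 111 115 112 114 113]
 [ 95  57  69 114 107 105 108 117 114 186 213 232]
 [125 115  68  53  83  50 112 216 215 210 213  47]
 [111 116 116 113 117 115 107 212 211 220  42 188]
 [210 229 218 191 112 112 218 211 240  44 174 174]
 [214 232 212 209 209 209 211 202  43 172 179 167]]
[[0.5488 0.1316 0.02  ]
 [0.5418 0.132  0.02  ]
 [0.5564 0.1312 0.02  ]
 [0.5391 0.0866 0.02  ]
 [0.554  0.0857 0.02  ]] [[315.65467555 199.76118616]
 [314.63880907 282.66926126]]
```

The grip missed: the shut fingers measure 0 mm and the pin is still on the plate. Its contact chord suggests that the pads end about 13 mm behind the TCP. I'll raise, open and remeasure.

step_arm(plan=[[[0,0,15,0,0],[0,0,50,0,100],[0,0,90,0,100],[0,0,100,0,100],[0,0,100,0,100],[0,0,100,0,100],[0,0,100,0,100],[0,0,100,0,100]]])

```text
time: 29.2
tool_pos: [0.5413, 0.0879, 0.118]
ee_rot: [-3.137, 0.001, 1.517]
wrist_force: [-0.7, 0.6, -0.2]
width: 0.0437
```

```bash
python3 - <<'E'
from pin import *
s=snap('wrist','w5.png'); o=s['obs']; print(o['tool_pos'],o['ee_rot'],o['width']); 
b=proj(s,[[.51,.15,.012],[.59,.15,.012],[.51,.03,.012],[.59,.03,.012]]); print(b.round())
x0,y0=b.min(0).astype(int); x1,y1=b.max(0).astype(int); pins(s,(x0,max(y0,0),x1,min(y1,390)))
h=cv2.cvtColor(s['frame'],cv2.COLOR_RGB2HSV)
t=snap('top'); pins(t,(265,208,382,262))
E
```

```text
[0.54127493 0.08794632 0.11799774] [-3.13665286e+00  5.78529006e-04  1.51673689e+00] 0.0437407970207515
[[271. 156.]
 [373. 151.]
 [283. 296.]
 [375. 292.]]
[366. 289.] (array([582.2,  36.7]), 12.2, 11.1, 88.76)
[307. 208.] (array([530.5,  97.1]), 114.1, 47.6, 86.95)
[354. 235.] (array([534.5, -59.7]), 19.9, 90.2, 2.69)
[289. 235.] (array([539.3,  92. ]), 129.0, 114.4, 0.24)
```

View pics/w5.png

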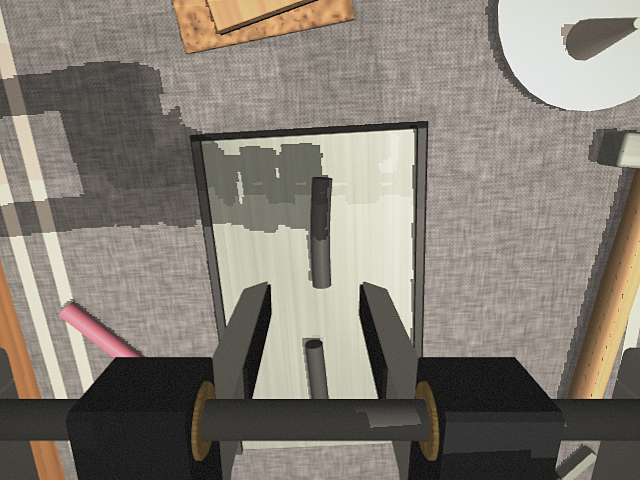

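```bash
python3 - <<'E'
from pin import *
s=snap('wrist'); o=s['obs']; R=rotm(o['ee_rot']); p=np.array(o['tool_pos']);w=o['width']
print(p,w)
for d in(0,-.013,-.019): print(d,proj(s,[p+R@np.array([a,sg*w/2,d]) for a in(-.008,.008) for sg in(-1,1)]).round().tolist())
V=s['frame'].max(2)
for y in(190,200,210,220,233,245,258,268,280):
    r=V[y,300:345]; i=np.where(r<75)[0]+300; print(y,i.min(),i.max(),px(s,[(i.min(),y),(i.max()+1,y)],.02).round(4)[:,:2].tolist())
E
```

```text
[0.54164106 0.08796317 0.11853548] 0.051573565274691216
0 [[270.0, 291.0], [359.0, 291.0], [269.0, 265.0], [360.0, 265.0]]
-0.013 [[267.0, 300.0], [361.0, 300.0], [266.0, 273.0], [362.0, 273.0]]
-0.019 [[266.0, 305.0], [363.0, 305.0], [265.0, 277.0], [364.0, 277.0]]
190 311 330 [[0.5404, 0.1229], [0.5562, 0.1221]]
200 311 329 [[0.54, 0.1149], [0.555, 0.1141]]
210 310 328 [[0.5387, 0.1069], [0.5539, 0.1061]]
220 310 328 [[0.5382, 0.0987], [0.5535, 0.0979]]
233 310 328 [[0.5376, 0.0879], [0.553, 0.087]]
245 310 328 [[0.537, 0.0777], [0.5526, 0.0768]]
258 311 328 [[0.5372, 0.0664], [0.5521, 0.0656]]
268 311 329 [[0.5367, 0.0576], [0.5525, 0.0567]]
280 312 329 [[0.5369, 0.0468], [0.5521, 0.046]]
```

step_arm(plan=[[[2,-1,-35,0,100],[2,-1,-70,0,100],[2,-1,-95,0,100],[2,-1,-104,0,100],[2,-1,-106,0,100],[2,-1,-106,0,100],[2,-1,-106,0,100]]])

```text
time: 29.93
tool_pos: [0.5465, 0.0872, 0.0168]
ee_rot: [3.138, -0.0, 1.517]
wrist_force: [0.2, 0.5, 0.2]
width: 0.094
```

step_arm(plan=[[[0,0,-2,0,70],[0,0,-3,0,60],[0,0,-4,0,50],[0,0,-4,0,50],[0,0,-4,0,50],[0,0,-4,0,50]]])

```text
time: 30.43
tool_pos: [0.545, 0.0871, 0.0111]
ee_rot: [3.141, -0.0, 1.517]
wrist_force: [0.7, -0.4, 0.0]
width: 0.0574
```

No contact with the TCP below the plate's face, so the tips do sit higher than it. Going lower in small steps.

step_arm(plan=[[[0,0,-1,0,40],[0,0,-2,0,36],[0,0,-3,0,36],[0,0,-3,0,36],[0,0,-3,0,36]]])

```text
time: 30.85
tool_pos: [0.5448, 0.0871, 0.0077]
ee_rot: [-3.141, 0.0, 1.517]
wrist_force: [-0.5, -0.4, -1.0]
width: 0.034
```

step_arm(plan=[[[0,0,-1,0,36],[0,0,-2,0,36],[0,0,-3,0,36],[0,0,-3,0,36],[0,0,-3,0,36]]])

```text
time: 31.27
tool_pos: [0.5448, 0.0871, 0.0048]
ee_rot: [-3.141, 0.0, 1.517]
wrist_force: [0.5, -0.1, 0.7]
width: 0.0332
```

step_arm(plan=[[[0,0,-1,0,36],[0,0,-2,0,36],[0,0,-2,0,36],[0,0,-2,0,36]]])

```text
time: 31.6
tool_pos: [0.5448, 0.0871, 0.0028]
ee_rot: [-3.141, 0.0, 1.517]
wrist_force: [0.4, 0.4, -0.9]
width: 0.0339
```

step_arm(plan=[[[0,0,0,0,20],[0,0,0,0,10],[0,0,0,0,0],[0,0,0,0,0],[0,0,0,0,0],[0,0,0,0,0],[0,0,0,0,0]]])

```text
time: 32.18
tool_pos: [0.5449, 0.0871, 0.0029]
ee_rot: [3.141, 0.0, 1.517]
wrist_force: [-0.1, 0.8, -0.6]
width: 0.0003
```

The fingers shut empty again with no force, so they are still above the pin. The tips are well behind the reported TCP, so I'll go down straddling the pin, guarded by force.

step_arm(plan=[[[0.5,0,0,0,42],[0.5,0,0,0,42],[0.5,0,0,0,42],[0.5,0,0,0,42],[0.5,0,0,0,42]]])

```text
time: 32.6
tool_pos: [0.5454, 0.0871, 0.0029]
ee_rot: [3.141, -0.0, 1.517]
wrist_force: [-0.6, -0.3, -0.1]
width: 0.0306
```

```bash
python3 - <<'E'
from m import *
s=snap('wrist'); o=s['obs']; f=s['frame']; print(o['tool_pos'],o['width'],np.array(s['camera_matrix'])[0,0])
V=f.max(2)
for y in range(230,330,6): print(y,V[y,230:400:4].tolist())
t=snap('scene'); p=np.array(o['tool_pos']); print(proj(t,[p,p+[0,0,.02],p+[0,0,.03]]))
E
```

```text
[0.54544125 0.08706487 0.00290602] 0.030574065180879267 392.8777249109026
230 [115, 111, 115, 110, 111, 115, 108, 112, 109, 110, 115, 113, 116, 112, 112, 108, 108, 112, 47, 54, 59, 64, 59, 58, 94, 62, 111, 110, 110, 111, 112, 112, 114, 113, 108, 113, 116, 110, 114, 108, 110, 220, 224]
236 [108, 112, 112, 112, 113, 115, 108, 112, 106, 114, 112, 111, 110, 115, 109, 110, 110, 116, 49, 60, 58, 60, 57, 97, 91, 74, 112, 111, 113, 112, 108, 110, 117, 117, 109, 115, 117, 111, 112, 106, 110, 217, 233]
242 [110, 114, 110, 114, 111, 115, 113, 110, 109, 108, 110, 114, 114, 112, 110, 115, 111, 114, 54, 59, 64, 60, 55, 105, 88, 75, 109, 111, 113, 109, 114, 113, 115, 113, 112, 111, 112, 111, 115, 108, 216, 234, 232]
248 [114, 110, 110, 110, 113, 111, 114, 112, 106, 108, 115, 114, 114, 111, 113, 115, 107, 114, 49, 56, 54, 62, 57, 49, 79, 89, 110, 111, 109, 110, 108, 112, 113, 113, 108, 113, 117, 111, 111, 108, 93, 225, 222]
254 [114, 113, 113, 112, 112, 114, 112, 109, 107, 112, 110, 112, 109, 110, 107, 116, 109, 117, 49, 53, 56, 62, 60, 52, 89, 107, 110, 113, 112, 111, 114, 114, 116, 114, 108, 112, 
[... 1858 characters left out ...]
128, 238, 235, 232, 231]
314 [205, 210, 214, 213, 214, 88, 98, 92, 97, 94, 92, 75, 28, 16, 229, 217, 219, 129, 54, 61, 66, 69, 66, 59, 56, 228, 224, 224, 223, 34, 25, 22, 94, 95, 94, 95, 92, 99, 223, 227, 227, 231, 230]
320 [208, 206, 212, 215, 115, 94, 90, 98, 93, 92, 93, 28, 17, 23, 219, 216, 214, 118, 57, 62, 70, 64, 105, 102, 85, 219, 224, 222, 225, 145, 28, 26, 99, 94, 91, 94, 95, 95, 93, 232, 227, 232, 229]
326 [209, 208, 214, 225, 93, 93, 94, 92, 91, 94, 96, 29, 23, 54, 218, 218, 215, 161, 62, 86, 104, 70, 59, 105, 93, 215, 222, 222, 224, 241, 30, 33, 87, 91, 94, 90, 97, 95, 94, 150, 226, 232, 228]
[[330.8669778  277.05031202]
 [331.15421263 273.34382171]
 [331.30053343 271.45614399]]
```

From this frame the fingertips triangulate to about 27 mm behind the reported TCP, and the row position agrees. They are now at z≈30 mm, centred over the pin. I need about 15 mm more descent.

step_arm(plan=[[[0,0,-3,0,42],[0,0,-6,0,42],[0,0,-8,0,42],[0,0,-10,0,42],[0,0,-11,0,42],[0,0,-11,0,42],[0,0,-11,0,42]]])

```text
time: 33.28
tool_pos: [0.5454, 0.0871, -0.0082]
ee_rot: [-3.141, 0.0, 1.517]
wrist_force: [-0.1, -0.7, 1.2]
width: 0.0393
```

step_arm(plan=[[[0,0,-1,0,42],[0,0,-2,0,42],[0,0,-3,0,42],[0,0,-3,0,42],[0,0,-3,0,42]]])

```text
time: 33.7
tool_pos: [0.5454, 0.0871, -0.0112]
ee_rot: [-3.141, 0.0, 1.517]
wrist_force: [-0.1, -0.5, 0.6]
width: 0.0393
```

step_arm(plan=[[[0,0,0,0,25],[0,0,0,0,10],[0,0,0,0,0],[0,0,0,0,0],[0,0,0,0,0],[0,0,0,0,0],[0,0,0,0,0]]])

```text
time: 34.28
tool_pos: [0.5453, 0.0871, -0.011]
ee_rot: [-3.141, -0.0, 1.517]
wrist_force: [-1.4, 0.1, 0.7]
width: 0.0143
```

step_arm(plan=[[[0,0,2,0,0],[0,0,4,0,0],[0,0,6,0,0],[0,0,6,0,0],[0,0,6,0,0],[0,0,6,0,0]]])

```text
time: 34.78
tool_pos: [0.5454, 0.087, -0.0052]
ee_rot: [3.142, 0.0, 1.517]
wrist_force: [-0.7, -0.5, -1.2]
width: 0.0143
```

The pin is held: the 14.3 mm opening stayed constant and its weight shows. Carrying it to the tray.

step_arm(plan=[[[0,0,25,0,0],[0,0,50,0,0],[-3,-25,58,0,0],[-8,-60,58,0,0],[-14,-98,58,0,0],[-19,-137,58,0,0],[-25,-176,58,0,0],[-30,-215,58,0,0]]])

```text
time: 35.45
tool_pos: [0.5148, -0.1295, 0.0529]
ee_rot: [3.141, 0.0, 1.517]
wrist_force: [0.3, -0.3, -0.5]
width: 0.0147
```

step_arm(plan=[[[-5,-39,0,0,0],[-10,-78,0,0,0],[-16,-117,0,0,0],[-21,-150,0,0,0],[-24,-168,0,0,0],[-24,-172,0,0,0],[-24,-172,0,0,0],[-24,-172,0,0,0]]])

```text
time: 36.12
tool_pos: [0.4915, -0.299, 0.0526]
ee_rot: [-3.141, -0.001, 1.517]
wrist_force: [-0.7, -0.7, -1.1]
width: 0.0145
```

```bash
python3 - <<'E'
from m import *
o=robot.get_obs(); print(o['tool_pos'],o['ee_rot'],o['wrist_force'],o['width'])
s=snap('wrist','w6.png'); a=s['frame'][80:480,120:520,::-1]; t=snap('scene','s6.png')
b=cv2.resize(t['frame'][130:290,160:320,::-1],(400,400),interpolation=cv2.INTER_CUBIC); cv2.imwrite('pics/m6.png',np.hstack([a,b]))
x0,y0,x1,y1=100,60,540,400
h=cv2.cvtColor(s['frame'][y0:y1,x0:x1],cv2.COLOR_RGB2HSV);H,S,V=[h[:,:,i].astype(int) for i in range(3)]
for c in blobs(((H<6)|(H>174))&(S>150)&(V>50),(x0,y0),500): print(rect(px(s,c,.032)),c.min(0),c.max(0))
h=cv2.cvtColor(t['frame'],cv2.COLOR_RGB2HSV)
E
```

```text
[ 0.49145994 -0.29895236  0.05255991] [-3.14128726e+00 -1.31342858e-03  1.51693468e+00] [-0.74470915 -0.67795084 -1.12149348] 0.014470062212810664
(array([ 491.9, -296. ]), 141.2, 118.3, 89.35) [207 141] [413 357]
```

View pics/m6.png

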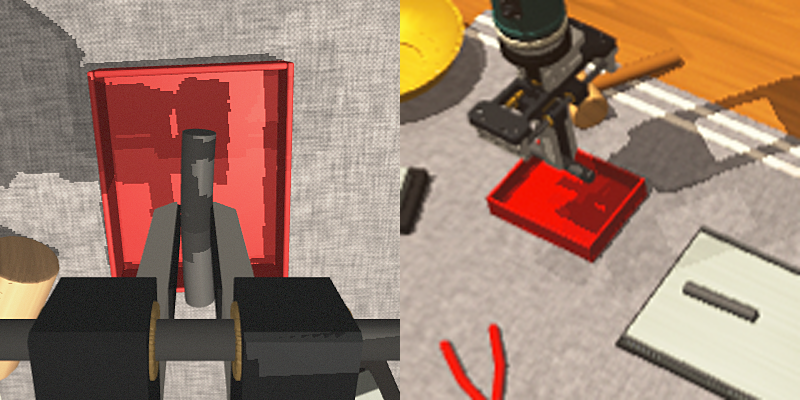

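The pin is held over the tray centre, and the true pin is lying on the plate. Now I'll lower and release, opening only partly inside the tray.

step_arm(plan=[[[0,0,-20,0,0],[0,0,-40,0,0],[0,0,-52,0,0],[0,0,-58,0,0],[0,0,-62,0,0],[0,0,-64,0,0],[0,0,-64,0,0],[0,0,-64,0,0]]])

```text
time: 36.88
tool_pos: [0.4921, -0.3003, -0.0101]
ee_rot: [3.14, 0.001, 1.517]
wrist_force: [0.8, 0.0, -1.1]
width: 0.0147
```

step_arm(plan=[[[0,0,-2,0,0],[0,0,-4,0,0],[0,0,-5,0,0],[0,0,-5,0,0],[0,0,-5,0,0]]])

```text
time: 37.3
tool_pos: [0.4913, -0.2999, -0.0162]
ee_rot: [-3.142, -0.0, 1.517]
wrist_force: [0.1, -0.1, -1.4]
width: 0.0144
```

step_arm(plan=[[[0,0,-1,0,0],[0,0,-2,0,0],[0,0,-2,0,0],[0,0,-2,0,20],[0,0,-2,0,35],[0,0,-2,0,42],[0,0,-2,0,42],[0,0,-2,0,42]]])

```text
time: 37.97
tool_pos: [0.4916, -0.3001, -0.0179]
ee_rot: [3.141, 0.0, 1.517]
wrist_force: [-0.0, -0.6, 0.1]
width: 0.0385
```

step_arm(plan=[[[0,0,10,0,42],[0,0,30,0,42],[0,0,60,0,42],[0,0,100,0,42],[0,0,140,0,42],[0,0,180,0,42],[-40,0,200,0,42],[-80,0,200,0,42]]])

```text
time: 38.63
tool_pos: [0.4153, -0.3019, 0.1888]
ee_rot: [3.132, 0.008, 1.52]
wrist_force: [-0.3, -0.6, -0.1]
width: 0.0394
```

step_arm(plan=[[[-40,0,20,0,42],[-60,0,20,0,42],[-60,0,20,0,42],[-60,0,20,0,42],[-60,0,20,0,42],[-60,0,20,0,42],[-60,0,20,0,42],[-60,0,20,0,42]]])

```text
time: 39.3
tool_pos: [0.3531, -0.2996, 0.2011]
ee_rot: [-3.141, -0.001, 1.518]
wrist_force: [0.1, 0.8, -0.1]
width: 0.0395
```

```bash
python3 - <<'E'
from pin import *
o=robot.get_obs(); print(o['time'],o['tool_pos'],o['wrist_force'],o['width'])
t=snap('top','top7.png'); w=snap('scene','s7.png')
pins(t,(265,208,382,262)); print('tray'); 
x0,y0,x1,y1=430,230,488,275; f=t['frame'][y0:y1,x0:x1]; m=f[:,:,0].astype(int)<90
for c in blobs(m,(x0,y0),60): print(c.mean(0),rect(px(t,c,.012)))
h=cv2.cvtColor(t['frame'][215:290,165:240],cv2.COLOR_RGB2HSV);H,S,V=[h[:,:,i].astype(int) for i in range(3)]
for c in blobs((S>110)&(V<120)&(H>3)&(H<20),(165,215)): print('handle',rect(px(t,c,.064)))
a=cv2.imread('pics/top0.png').astype(int); b=cv2.imread('pics/top7.png').astype(int)
d=(np.abs(a-b).max(2)>50).astype(np.uint8); print([ (c.min(0).tolist(),c.max(0).tolist()) for c in blobs(d,(0,0),25)])
E
```

```text
39.3 [ 0.35314575 -0.2996368   0.20106825] [ 0.08802059  0.84459958 -0.12426696] 0.03946415165678137
[353. 235.] (array([534.8, -59.7]), 20.6, 90.2, 2.93)
tray
[455.29885057 251.65517241] (array([ 492.2, -299.7]), 93.0, 16.4, 86.8)
[485.41489362 250.17021277] (array([ 491.9, -370.7]), 14.5, 102.9, 89.09)
handle (array([506.5, 293.5]), 30.8, 75.7, 14.04)
[([274, 458], [286, 470]), ([323, 457], [370, 479]), ([301, 440], [316, 460]), ([357, 439], [366, 448]), ([316, 427], [338, 432]), ([204, 395], [281, 479]), ([423, 322], [453, 346]), ([436, 248], [475, 257]), ([335, 242], [374, 252]), ([283, 241], [639, 479]), ([335, 230], [373, 240]), ([273, 216], [311, 225])]
```

```bash
python3 -c "
from bench import robot
print(robot.close_job())"
```

```text
the job is handed in; nothing more can be done
None
```

The job is done and handed in at about 39 s. The bent pin is in the red tray, the true pin is on the plate, and the board is back on its cork pad.

- **Rolling:** The pin at (0.57, 0.09) lifted the board about 3 mm and let it sink back over 60 mm of board travel, with the press reading at most about 10 N at the end of each step. The pin at (0.51, -0.06) did not lift it: the height stayed within 0.4 mm over 56 mm of travel, with the press at most about 7 N.
- **Failed grasps:** My first two grasps of the bent pin closed empty just above it. The fingertips turned out to sit about 27 mm behind the reported TCP. Lowering further, guarded by force, worked on the third try.
- **Last checks:** In the top camera the bent pin lies at the tray centre (0.492, -0.300) and the true pin lies on the plate at (0.535, -0.060). The board handle is within the few-millimetre measuring scatter of its starting place. Outside the pins, the tray, and the arm and its shadow, the picture matched the one from the start. The mallet could not be checked fully because the arm partly hid it. My final check was by numbers only, as the picture-viewing limit was used up.

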